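# Draw out the dryer brush and hold it

## Robot

A 6-joint arm with a two-finger parallel gripper is mounted at the origin on the work surface. World frame = base frame: x ahead of the robot, y to its left, z up, the work surface at z = 0. Lengths are in mm, angles in rad, forces in N, time in s.
With the tool pointing down it reaches from about 350 to 875 mm from the base axis. Payload 4.2 kg.
Tool frame: the origin (TCP) lies midway between the tips of the shut fingers; the grasp point (between the pads) lies 19 mm behind it; z points along the fingers, y is the line along which they close (so a half turn about z gives the same grasp; the last joint's range is limited). The gripper opens to 85 mm and grips with 20 to 120 N. Pads are 22 mm wide; open, the fingers measure 114 mm over their backs; the gripper's body (76 mm by 85 mm) begins 54 mm behind the grasp point. The pads swing forward as they close: fully open they stand 13 mm farther back than shut.
Start: joints at [-1.005, 0.385, 0.008, 0, -1.194, -0.259], TCP at [188.772, -595.789, 231.312] pointing down, gripper open.
Joint ranges: [-3.14, 3.14], [-1.21, 2.06], [-1.07, 1.41], [-3.16, 2.05], [-2.99, -0.16], [-3.1, 3.1]. Speed limits (rad/s): [2.79, 2.79, 3.14, 3.14, 3.14, 3.14].

## Interface

Orientations are given as a unit quaternion [x, y, z, w].
In Python, from bench import * gives the robot as it stands.
- The arm moves only by the tool drive_tool, never from a script. Its argument "plan" is a list that holds one entry, the list of rows, each a list of 5 numbers: the closure, from -1 (fully open) to 1 (shut), then the shift along the world's x, y, z in mm, then the turn about the world's z in degrees. A call has 1 to 20 rows; each row shifts and turns the commanded pose from where the row before left it; what a row does not reach is not made up. A row lasts 1/12 s, in which the tool goes at most 41.7 mm and 7.16 degrees, less where a joint would pass 70% of its speed; a pose out of reach is approached as far as the arm can. A call is refused whole if a number of a shift passes 41.7 or a number of a turn 7.16, either way. A call with a gripper value outside its range is refused whole. The fingers move at their own pace and stop on an object; the grip force is fixed at half the most. Time passes only in rows, so rows that do not move let the fingers close. It gives the time, the measured TCP pose, the force, the opening and the grip force at its end, in the units of the state.
- read_state(): the state, without advancing time (a new reading comes with each control period).
- get_image(name): name is "side" or "top" or "wrist"; returns (picture, depth): 480x640x3 uint8, red, green, blue; 480x640 float32, mm along the optical axis (not along the pixel's ray), 0 where there is no reading.
- camera_model(name): a dict with "fx", "fy", "cx", "cy" (pixels), "R" (3x3) and "t" (3): a world point X has camera coordinates R X + t; the wrist camera has in their place "mount" (4x4, takes a point from camera to tool coordinates, whose origin is the TCP and whose axes are the flange's). Camera axes: x right, y down, z forward; pixel columns grow to the right and rows downward; lengths in mm; the calibration is good to about 2 mm. A picture is of the moment at which its call begins: read the wrist's pose just before it. camera_model takes no time and is no camera call.
- job_done(): hands the job in; it is judged then, once.
The state is a dict: "clock": time; "joints": joint angles; "joint_vel": joint speeds; "joint_efforts": joint torques, N m; "position": TCP position; "ee_rot": TCP orientation; "contact_force": force on the tool from outside, world axes, zero at the start; "wrist_torque": the same for the moment, N m; "gripper_width": finger opening in mm; "grasp_force": force on a finger pad.
Only numpy, scipy, OpenCV 4.12 (cv2) and the standard library are available. Lean on these libraries where they do the work, as an engineer would, in place of code of your own. Each camera call takes 0.05 s, during which the arm holds its last target. There are 200 camera calls.

## Task

The telescopic dryer brush has been put brush-down in its holder: push the holder's sliding keeper fully shut so that the brush cannot lift out. Then squeeze the handle so that its side button is pressed in, pull the handle straight up past the first stop to the second stop, where it is fully drawn out, with the brush staying in the holder. Finish while still gripping the handle and holding it fully drawn out; do not let go, and leave the other things on the counter where they are.

Things in the scene. Friction and masses are not known exactly. Their poses are not given: they have to be found in the camera images.
- stand: Brush holder, fixed: white base plate 250 x 100 x 12 mm, from 190 mm behind (-x) to 60 mm ahead of the origin; low white cup (radius 31 mm, rim 34 mm up) round the origin; two aluminium keeper rails, 70 mm high, outer faces 50 mm either side. Origin: on the counter below the cup's axis. Its level +x axis is the way the keeper slides shut.
- keeper (a joint): Opening of the sliding steel keeper plate, m: 0 = fully shut (hard stop), up to 0.06; starts 0.043 to 0.058. Shuts along the stand's +x, towards the brush, by pushing its tab with 2 to 3 N; stays where left. Plate 61 to 67 mm above the counter; when shut, its fork stands astride the brush's tube 3 mm above the brush's shoulder and keeps the brush from being lifted out.
- keeper_tab (a point): Centre of the keeper's upright steel tab: 8 mm thick along the stand's x, 40 mm wide along y, standing from 67 to 101 mm above the counter (this point: 84 mm). 105 mm behind (stand's -x) the cup's axis when shut, 165 mm when open by 0.06. Axes as the stand's.
- brush: Telescopic dryer brush, loose, upright in the holder, brush down. Origin: centre of its underside, 12 mm above the counter; z up along the tube. Head radius 25 mm, shoulder top 46 mm above the origin, aluminium outer tube of radius 11 mm up to 138 mm. Can turn in the cup; 2 to 3 mm side play. 0.36 to 0.5 kg in all. Does not rise with the handle when the keeper is shut.
- handle_center (a point): Centre of the grey handle block on top of the brush: 46 mm (brush's x) x 30 mm (brush's y) x 42 mm high; 183 mm above the counter when pushed in, 293 to 296 mm when fully drawn out. Axes as the brush's. Take it from above with the fingers on its two y faces: one finger then presses the button.
- button_top (a point): Centre of the outer face of the button, a black push plate 34 mm wide (brush's x) x 36 mm high that nearly fills the handle's +y face (brush's y) and stands 7 mm out of it (22 mm from the axis). It points along the brush's +y and is pressed towards -y.
- button (a joint): How far the button is pressed in, m: 0 = out, 0.005 = fully in; spring 4 to 8 N. While it is out a catch locks the handle (also at both stops); pressed in by over 0.0035 it lets the handle slide. Gripping the handle across its y faces (37 mm wide with the button out, 32 mm with it in) with 20 N or more presses it.
- handle (a joint): How far the handle is drawn out of the middle tube, m: 0 = in, 0.055 = at its hard stop (this is the first stop). Moves first, friction about 3 N.
- midtube (a joint): How far the middle tube is drawn out of the outer tube, m: 0 = in, 0.055 = at its hard stop (with the handle also at 0.055 this is the second stop; 0.110 of rise in all). Moves after the first stop, friction about 8 N, which lifts the brush 3 mm against the shut keeper.
- detergent: Bystander: white detergent bottle, 76 mm across, 190 mm high, origin at centre of its underside.
- scoop_cup: Bystander: grey measuring cup, 72 mm across, 75 mm high, origin at centre of its underside.
- lint_tray: Bystander: low white open tray 110 x 80 x 45 mm, origin at centre of its underside.
Not all that is in view belongs to the job. What is meant by the brush is not green, and is the smaller of those in its own colour.

How it is judged:
By the outcome, as a careful person would: the job done as asked, in the order asked, and still so for the second after the job is handed in, while the arm keeps its last pose, push and grip.
It also fails if it takes over 48 s, if anything falls off the work surface, if the arm or the gripper's body presses on something with over 40 N, if the wrist force passes 120 N, or if a joint passes its speed limit or range.

## Working session

There is one attempt and no reset: what is moved stays moved. The work goes in short steps, Python scripts to look and compute and a tool call to move; the robot and the scene stay as the last step left them, time stands still between calls to the robot, and variables do not carry over. Pictures are saved under pics/ and viewed, at most 10 in all, crops included, and the job is handed in when it is done.

Besides the shell and the picture viewer there is one more tool, called after "Call:" in YAML: its name, and indented under it one key for each argument. drive_tool: Moves the arm, as the interface text tells. Its arguments: {"type":"object","properties":{"plan":{"type":"array"}},"required":["plan"]}

```bash
mkdir -p pics
cat > h.py <<'E'
from bench import *
import numpy as np, cv2
def save(n,im): cv2.imwrite('pics/'+n+'.png',cv2.cvtColor(im,cv2.COLOR_RGB2BGR))
def pts(name,d):
    m=camera_model(name); v,u=np.mgrid[0:480,0:640]
    c=np.stack([(u-m['cx'])/m['fx']*d,(v-m['cy'])/m['fy']*d,d],-1)
    return (c-np.array(m['t']))@np.array(m['R'])
E
python3 - <<'E'
from h import *
for n in('top','side'):
    im,d=get_image(n); save(n,im); np.save(n+'_d.npy',d); np.save(n+'_i.npy',im); m=camera_model(n); print(n,m['fx'],-np.array(m['R']).T@m['t'],np.array(m['R'])[2])
s=read_state();print(s)
E
```

```text
top 494.211059366314 [ 393.67503003   -4.98852854 1171.36324939] [ 0.20127759 -0.00277994 -0.9795303 ]
side 463.8960711076442 [ 731.13157372 -749.91940488  784.08840619] [-0.12646501  0.75119726 -0.64784973]
{'clock': 0.1, 'joints': array([-1.00541311e+00,  3.85497601e-01,  6.77467788e-03, -4.50659605e-04,
       -1.19401203e+00, -2.58585166e-01]), 'joint_vel': array([-9.43199122e-04, -2.14000007e-03,  2.93985876e-03,  1.92174602e-03,
        7.19424801e-07, -1.32962093e-03]), 'joint_efforts': array([ 4.70056202e-04, -3.93320346e+01,  1.88928008e+01,  4.19798791e+00,
       -2.63534959e-03,  1.13063871e-05]), 'position': array([ 188.60968088, -595.31571916,  230.32259348]), 'ee_rot': array([-1.52715913e-01,  9.88269633e-01,  9.72077628e-04, -1.96222660e-04]), 'contact_force': array([-1.14338411,  0.72114599, -0.83658183]), 'wrist_torque': array([-0.03597512, -0.01653249, -0.00856842]), 'grasp_force': 0.0, 'gripper_width': 85.36643963161232}
```

View pics/top.png

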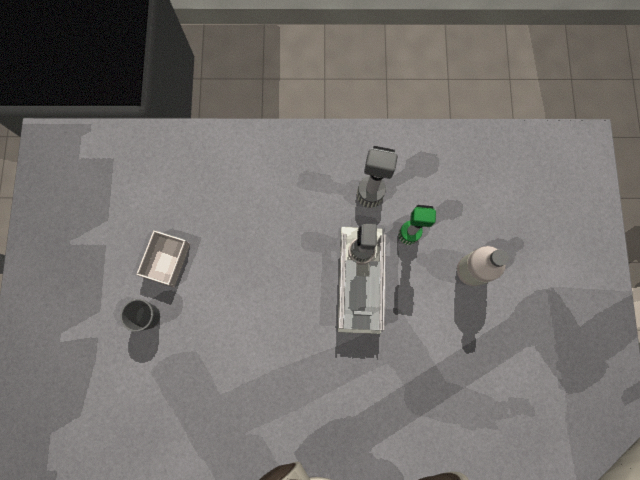

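View pics/side.png

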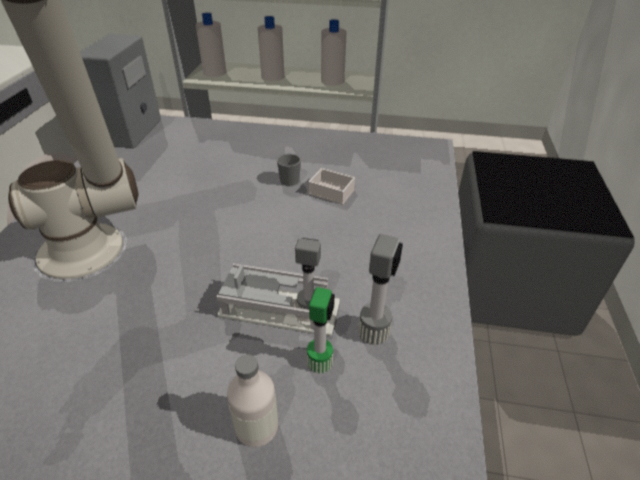

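Candidates in the top view are the large grey brush (380,163), the green brush (423,216) and the small grey brush standing in the holder (368,236). The last one fits: it isn't green and it's the smaller of the two grey ones. The tab is at about (362,313). I'll confirm with an enlarged crop and measure.

Run:
```python
from h import *
t=np.load('top_i.npy')[205:345,315:455]; s=np.load('side_i.npy')[225:345,210:350]
a=cv2.resize(t,(560,560),interpolation=2)[:, :400]; b=cv2.resize(s,(400,343),interpolation=2); b=cv2.copyMakeBorder(b,0,217,0,0,0); save('crop',np.hstack([a,b]))
d=np.load('top_d.npy'); P=pts('top',d); im=np.load('top_i.npy')
u0,v0=330,215
roi=np.zeros((480,640),bool); roi[215:340,330:395]=1
def rep(n,lo,hi,box):
    m=np.zeros_like(roi); m[box[1]:box[3],box[0]:box[2]]=1
    m&=(P[...,2]>lo)&(P[...,2]<hi)
    q=P[m]; r=cv2.minAreaRect(q[:,:2].astype(np.float32)); print(n,len(q),np.median(q,0),q.min(0),q.max(0),r)
    v,u=np.nonzero(m); print(' px',u.min(),u.max(),v.min(),v.max())
rep('handle',195,212,(345,215,395,265))
rep('tab',92,106,(340,285,390,335))
rep('rails',64,74,(332,225,392,335))
rep('plate',8,16,(330,215,392,340))
for n,b in(('tray',(130,225,195,290)),('cup',(115,290,165,335)),('bottle',(450,235,510,290)),('big',(350,140,400,215)),('green',(398,203,440,245))):rep(n,20,400,b)
```

```text
handle 406 [ 601.6682172  -100.95168203  203.32127585] [ 579.45123445 -119.40017578  195.85624659] [625.18844207 -82.50230188 208.72578439] ((602.5023803710938, -100.92134094238281), (36.482810974121094, 45.63068771362305), 88.84095001220703)
 px 358 376 224 246
tab 70 [452.61479574 -96.87578597 101.03010572] [ 450.15134184 -116.32456974   95.44139818] [456.97182012 -79.36687053 104.33923891] ((453.5975036621094, -97.85391235351562), (36.96421813964844, 6.807736396789551), 89.78777313232422)
 px 354 371 311 314
rails 2385 [495.92225882 -99.29978869  67.46426972] [ 419.3082999  -155.32438366   64.00511495] [635.17969167 -48.28618487  73.98746815] ((526.7013549804688, -101.04458618164062), (100.39185333251953, 214.427978515625), 87.72982025146484)
 px 339 385 233 329
plate 717 [584.53102658 -92.19716098  11.79445369] [ 411.56774171 -155.99651138    8.00279316] [663.29986235 -48.26727511  15.9646619 ] ((537.6010131835938, -100.97408294677734), (99.69989776611328, 250.297607421875), 87.50477600097656)
 px 338 382 227 333
tray 624 [587.75445848 364.9046119   40.85488265] [520.32354208 307
[... 526 characters left out ...]
0.04203396] [ 595.82082155 -329.98743536  194.48172951] ((557.3790893554688, -365.28106689453125), (76.0406494140625, 70.21320343017578), 27.18058967590332)
 px 458 508 246 285
big 1524 [ 735.41313366 -124.87528174  213.10080153] [ 712.52426269 -160.0236607    20.26794386] [776.99448065 -95.43148276 251.52179551] ((743.864013671875, -127.20761108398438), (64.79832458496094, 62.42730712890625), 76.52621459960938)
 px 357 397 146 205
green 854 [ 640.19148056 -214.89351048  170.62380442] [ 621.17144181 -244.4628165    20.19704307] [ 669.66528869 -194.60556947  196.18976457] ((644.4650268554688, -219.32626342773438), (50.26553726196289, 46.899715423583984), 80.25243377685547)
 px 399 435 205 243
```

View pics/crop.png

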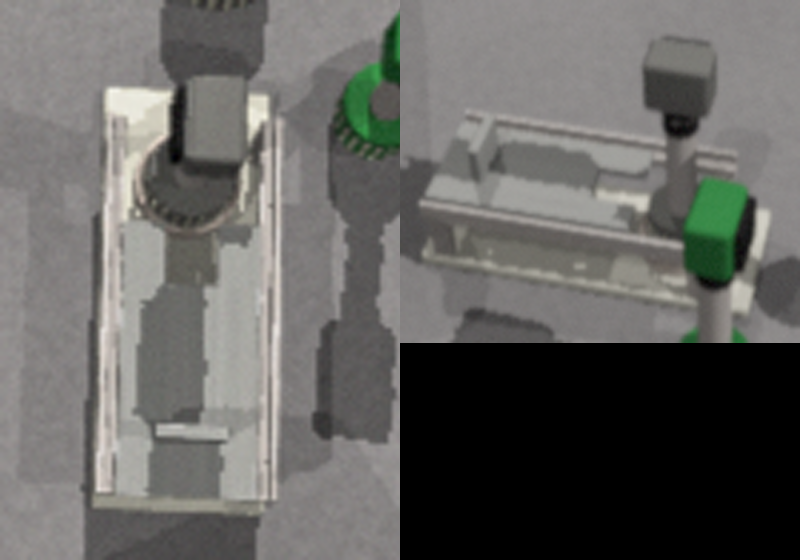

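The crop confirms the small grey brush is the one in the holder, with its black button on the left (world +y) side and the keeper tab at (362,313). The stand's yaw is about -2.4°, its origin about (602.5,-103.7), and the opening about 44 mm. Next I move behind the tab with the fingers shut.

Call:
drive_tool:
  plan:
    - [[1,16.5,35.7,0,-1.4],[1,16.5,35.7,0,-1.4],[1,16.5,35.7,0,-1.4],[1,16.5,35.7,0,-1.4],[1,16.5,35.7,0,-1.4],[1,16.5,35.7,0,-1.4],[1,16.5,35.7,0,-1.4],[1,16.5,35.7,0,-1.4],[1,16.5,35.7,0,-1.4],[1,16.5,35.7,0,-1.4],[1,16.5,35.7,0,-1.4],[1,16.5,35.7,0,-1.4],[1,16.5,35.7,0,-1.4],[1,16.5,35.7,0,-1.4],[1,0,0,-30,0],[1,0,0,-30,0],[1,0,0,-30,0],[1,0,0,-20,0],[1,0,0,-10,0],[1,0,0,0,0]]

```text
clock: 1.77
position: [417.5, -96.1, 108.7]
ee_rot: [0.018, 1.0, -0.0, -0.003]
contact_force: [0.2, -0.9, 0.6]
gripper_width: 0.3
grasp_force: 0.0
```

Call:
drive_tool:
  plan:
    - [[1,0,0,-15,0],[1,0,0,-13,0],[1,8,-0.3,0,0],[1,8,-0.3,0,0],[1,8,-0.3,0,0],[1,8,-0.3,0,0],[1,8,-0.3,0,0],[1,8,-0.3,0,0],[1,6,-0.3,0,0],[1,0,0,0,0]]

```text
clock: 2.6
position: [476.0, -98.1, 83.6]
ee_rot: [0.018, 1.0, 0.0, 0.001]
contact_force: [0.3, 0.7, 0.4]
gripper_width: 0.3
grasp_force: 0.0
```

Call:
drive_tool:
  plan:
    - [[1,3,-0.1,0,0],[1,3,-0.1,0,0]]

```text
clock: 2.77
position: [479.5, -98.3, 83.3]
ee_rot: [0.018, 1.0, 0.0, -0.0]
contact_force: [-2.1, -0.3, 2.0]
gripper_width: -0.1
grasp_force: 1.1
```

Run:
```python
from h import *
im,d=get_image('side'); P=pts('side',d)
save('side2',cv2.resize(im[180:360,180:420],(720,540),interpolation=2)); s=read_state(); print(s['position'],s['contact_force'])
```

```text
[480.14364668 -98.27717042  83.3046877 ] [-1.33341958 -0.21068747  0.17994396]
```

View pics/side2.png

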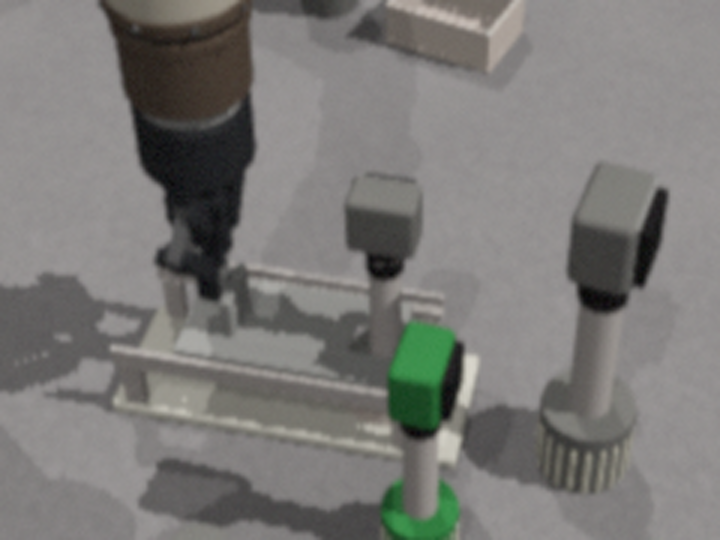

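The fingers are behind the tab at crop (225,300), and the plate has moved towards the tube at (380,345). I'll keep pushing in small steps until the force rises.

Call:
drive_tool:
  plan:
    - [[1,3,-0.1,0,0],[1,3,-0.1,0,0]]

```text
clock: 2.98
position: [481.7, -98.6, 82.7]
ee_rot: [0.018, 1.0, -0.0, -0.005]
contact_force: [-13.6, 2.9, 9.3]
gripper_width: -0.6
grasp_force: 6.8
```

Call:
drive_tool:
  plan:
    - [[1,3,-0.1,0,0],[1,2,-0.1,0,0]]

```text
clock: 3.15
position: [481.6, -99.1, 82.0]
ee_rot: [0.019, 1.0, -0.0, -0.01]
contact_force: [-21.3, 4.3, 15.9]
gripper_width: 0.3
grasp_force: 10.7
```

The keeper hit its hard stop: 21 N at TCP x 481.6, against 482.6 predicted. I'll back off, rise, open, and verify from the top view.

Call:
drive_tool:
  plan:
    - [[1,-10,0.3,0,0],[1,-15,0.3,0,0],[1,-15,0.3,0,0],[1,0,0,30,0],[1,0,0,40,0],[-1,0,0,40,0],[-1,0,0,40,0],[-1,-20,0,40,0],[-1,-20,0,0,0],[-1,-20,0,0,0],[-1,-20,0,0,0],[-1,0,0,0,0]]

```text
clock: 4.15
position: [369.9, -97.8, 271.3]
ee_rot: [0.018, 1.0, 0.001, 0.002]
contact_force: [-0.4, -0.3, 0.7]
gripper_width: 83.1
grasp_force: 0.0
```

Run:
```python
from h import *
im,d=get_image('top'); P=pts('top',d); s=read_state(); print(s['position'],s['gripper_width'],s['ee_rot'])
save('top2',cv2.resize(im[205:345,315:455],(560,560),interpolation=2))
for n,lo,hi,b in(('handle',195,212,(345,215,395,265)),('tab',92,106,(340,265,390,335))):
    m=np.zeros((480,640),bool); m[b[1]:b[3],b[0]:b[2]]=1; m&=(P[...,2]>lo)&(P[...,2]<hi); q=P[m]
    if len(q): print(n,len(q),q.min(0),q.max(0),cv2.minAreaRect(q[:,:2].astype(np.float32)))
# grey top face vs black button
m=np.zeros((480,640),bool); m[215:265,345:395]=1; m&=(P[...,2]>195)&(P[...,2]<212)
for k,mm in(('grey',m&(im.max(-1)>60)),('black',m&(im.max(-1)<=45))):
    q=P[mm]; print(k,len(q),q.min(0),q.max(0),cv2.minAreaRect(q[:,:2].astype(np.float32)))
d2,P2=None,None
im,d=get_image('side'); P=pts('side',d); m=np.zeros((480,640),bool); m[230:275,285:330]=1; m&=(P[...,2]>165)&(P[...,2]<215); q=P[m]; print('side handle',len(q),np.percentile(q,2,0),np.percentile(q,98,0))
t=m&(P[...,2]>200);print('top face',cv2.minAreaRect(P[t][:,:2].astype(np.float32)))
```

```text
[371.64397603 -97.75839271 271.42754379] 85.42461244973904 [1.74118548e-02 9.99846193e-01 3.57004487e-04 2.07142428e-03]
handle 404 [ 579.47598691 -119.36202352  195.44894831] [624.83072777 -82.49548391 209.23776476] ((602.5250854492188, -100.90678405761719), (36.419334411621094, 45.453643798828125), 88.43140411376953)
tab 76 [ 493.04660074 -119.26745277   92.16236677] [502.20111179 -80.08052019 104.23229373] ((497.2362976074219, -99.69445037841797), (39.4050407409668, 8.148909568786621), 86.97381591796875)
grey 347 [ 580.43873196 -119.36202352  195.44894831] [624.83072777 -83.03694548 209.23776476] ((602.6353759765625, -101.1741943359375), (36.314823150634766, 44.39785385131836), 89.90314483642578)
black 45 [579.96207056 -94.60980143 196.94597504] [618.36059517 -82.49548391 203.76636751] ((598.1593627929688, -85.74797058105469), (39.14408493041992, 10.316521644592285), 11.200740814208984)
side handle 630 [ 581.81086915 -122.24862857  166.75360814] [626.40826112 -86.74087609 204.06948328]
top face ((603.7333984375, -104.36598205566406), (34.73906707763672, 44.22409439086914), 86.9312515258789)
```

View pics/top2.png

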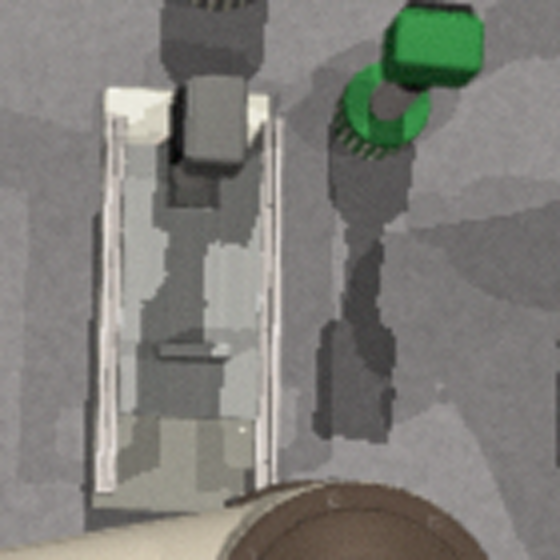

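The keeper is shut: its tab is 105 mm behind the axis. The tab is at crop (190,350) and the handle at (212,120), with its black button on the left. Next I move over the handle and go down with the gripper open.

Call:
drive_tool:
  plan:
    - [[-1,38.5,-0.8,0,0],[-1,38.5,-0.8,0,0],[-1,38.5,-0.8,0,0],[-1,38.5,-0.8,0,0],[-1,38.5,-0.8,0,0],[-1,38.5,-0.8,0,0],[-1,0,0,0,0],[-1,0,0,0,0]]

```text
clock: 4.92
position: [605.5, -102.5, 267.2]
ee_rot: [0.018, 1.0, -0.0, -0.002]
contact_force: [-1.1, 0.5, -0.5]
gripper_width: 85.0
grasp_force: 0.0
```

Call:
drive_tool:
  plan:
    - [[-1,-2,0,-30,0],[-1,0,0,-30,0],[-1,0,0,-25,0],[-1,0,0,-12,0],[-1,0,0,-6,0],[-1,0,0,0,0],[-1,0,0,0,0]]

```text
clock: 5.5
position: [601.6, -102.7, 168.7]
ee_rot: [0.017, 1.0, -0.0, 0.001]
contact_force: [-0.1, 0.4, -0.5]
gripper_width: 85.4
grasp_force: 0.0
```

Call:
drive_tool:
  plan:
    - [[-1,1,0,-4,0],[1,0,0,0,0],[1,0,0,0,0],[1,0,0,0,0],[1,0,0,0,0],[1,0,0,0,0],[1,0,0,0,0],[1,0,0,0,0],[1,0,0,0,0],[1,0,0,0,0],[1,0,0,0,0],[1,0,0,0,0],[1,0,0,0,0]]

```text
clock: 6.58
position: [602.8, -103.0, 164.6]
ee_rot: [0.017, 1.0, -0.0, 0.001]
contact_force: [-0.1, -2.7, 5.8]
gripper_width: 31.0
grasp_force: 65.9
```

The grip is 31 mm wide, so the button is pressed. I'll pull up.

Call:
drive_tool:
  plan:
    - [[1,0,0,5,0],[1,0,0,6,0],[1,0,0,6,0],[1,0,0,6,0],[1,0,0,6,0],[1,0,0,6,0],[1,0,0,6,0],[1,0,0,6,0],[1,0,0,6,0],[1,0,0,6,0],[1,0,0,6,0],[1,0,0,6,0],[1,0,0,6,0],[1,0,0,6,0],[1,0,0,6,0],[1,0,0,6,0],[1,0,0,4,0],[1,0,0,0,0]]

```text
clock: 8.08
position: [602.2, -102.6, 263.9]
ee_rot: [0.018, 1.0, -0.0, 0.0]
contact_force: [-0.5, -0.1, -5.3]
gripper_width: 30.9
grasp_force: 64.7
```

Call:
drive_tool:
  plan:
    - [[1,0,0,4,0],[1,0,0,4,0],[1,0,0,3,0],[1,0,0,0,0]]

```text
clock: 8.42
position: [602.2, -102.6, 274.4]
ee_rot: [0.018, 1.0, -0.0, 0.0]
contact_force: [-0.1, 0.1, -6.0]
gripper_width: 31.1
grasp_force: 64.9
```

Call:
drive_tool:
  plan:
    - [[1,0,0,3,0],[1,0,0,2,0],[1,0,0,0,0]]

```text
clock: 8.67
position: [602.0, -102.6, 277.7]
ee_rot: [0.018, 1.0, 0.0, -0.001]
contact_force: [1.8, -0.5, -12.8]
gripper_width: 30.4
grasp_force: 64.3
```

Call:
drive_tool:
  plan:
    - [[1,0,0,2,0],[1,0,0,2,0],[1,0,0,0,0],[1,0,0,0,0]]

```text
clock: 9.0
position: [600.3, -102.3, 278.0]
ee_rot: [0.018, 1.0, 0.001, -0.004]
contact_force: [0.6, -1.7, -25.3]
gripper_width: 31.2
grasp_force: 62.8
```

Run:
```python
from h import *
im,d=get_image('side'); save('side3',cv2.resize(im[140:360,200:440],(654,600),interpolation=2))
s=read_state();print(s['position'],s['contact_force'],s['gripper_width'])
```

```text
[ 600.29986596 -102.33980438  277.97148041] [  0.67113039  -2.1468832  -24.88442874] 30.895465187178534
```

View pics/side3.png

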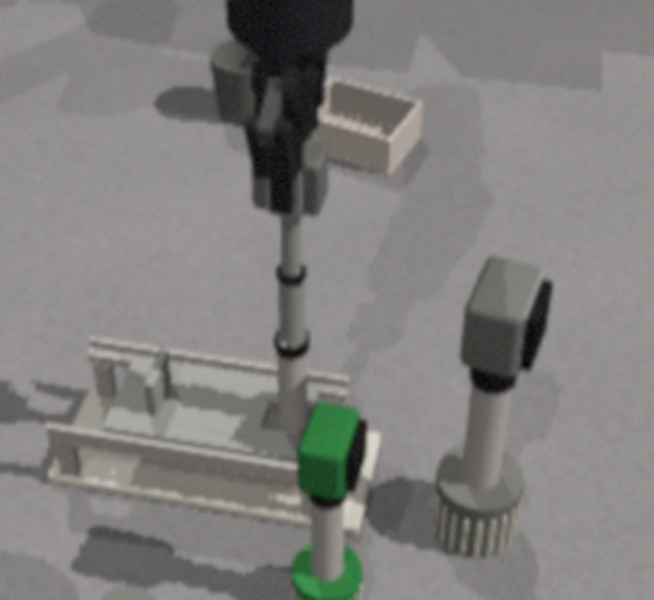

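Both tube stages are fully out (collars at crop (291,272) and (291,345)). The brush is still in the holder, the keeper is shut, and the hard stop reads 25 N. I'm handing it in.

```bash
python3 -c "
from bench import *
print(job_done())"
```

```text
the job is handed in; nothing more can be done
None
```

I pushed the keeper fully shut, then drew the handle out to the second stop. At hand-in (about 9 s on the clock) the arm was still gripping it fully drawn out, the brush was still in its holder, and I had touched nothing else on the counter.

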